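# Pack the sample carrier and hold it level

### The job

Pack the carrier's empty side with the two loose flat vial cases: set (do not drop) one on the outlined place and the other squarely on top of it, edges flush and the same way round as the pair already packed on the other side, then lift the loaded carrier by its handle straight up until it hangs about 10 cm clear of the bench and hold it there steady and level for three seconds. The program finishes while still holding it in the air: do not put it down or let go. Keep the carrier level and the packed pair in place throughout, and leave the tall box, the glassware and everything else on the bench where it is.

Things in the scene. Friction and masses are not known exactly. Their poses are not given: they have to be found in the camera images.
- carrier: loose aluminium hand carrier, 350 g, any yaw: flat deck 110 (x) x 280 (y) x 8 thick mm, 14 mm high lips at y = +-138 mm; two 10 mm posts at x = +-32 mm carry a black handle bar across its middle. Two places outlined on the deck: at y = +95 mm (empty) and y = -95 mm (two cases stacked). Origin: centre of the deck's underside, z up. Unequally loaded it hangs askew
- carrier_place (a point): centre of the carrier's empty place, on the deck's top surface (8 mm above its underside, y = +95 mm in the carrier's frame); axes as the carrier's. A case belongs here with its 80 mm side along the carrier's y (either way round)
- carrier_grip (a point): centre of the handle bar, 150 mm above the carrier's underside; axes as the carrier's. The bar is 90 mm long (x), 16 mm thick (y) and 30 mm tall (z, from 135 to 165 mm): grip it across its flat faces, fingers closing along the carrier's y
- case_a: flat closed grey plastic vial case, dark lid seam, paper label on top, small latch on each short end: 60 (its x) x 80 (its y) x 34 high mm, 85 to 120 g; origin at the centre of its underside, z up. Starts on the bench, to be packed
- case_b: flat closed grey plastic vial case, dark lid seam, paper label on top, small latch on each short end: 60 (its x) x 80 (its y) x 34 high mm, 85 to 120 g; origin at the centre of its underside, z up. Starts on the bench, to be packed
- packed_low: flat closed grey plastic vial case, dark lid seam, paper label on top, small latch on each short end: 60 (its x) x 80 (its y) x 34 high mm, 85 to 120 g; origin at the centre of its underside, z up. Starts on the carrier, lower of the packed pair
- packed_high: flat closed grey plastic vial case, dark lid seam, paper label on top, small latch on each short end: 60 (its x) x 80 (its y) x 34 high mm, 85 to 120 g; origin at the centre of its underside, z up. Starts on the carrier, on top of packed_low
- tall_box: bystander: closed grey box, taller and narrower than the cases: 50 x 50 x 70 high mm; stands among the cases to be packed and may trade places with them; origin at the centre of its underside
- flask_front: bystander: amber sample bottle, 54 mm across, 140 high, white cap; origin under its centre
- flask_left: bystander: clear sample bottle, 54 mm across, 140 high, black cap; origin under its centre
- beaker: bystander: open glass beaker, 68 mm across, 85 high; origin under its centre
- jar: bystander: closed glass jar, 60 mm across, 70 high; origin under its centre
- spatula: bystander: flat steel spatula with a wooden handle, 180 mm long, lying flat along its x
Mind the look-alikes: they are no part of the job. Leave any orange look-alike of the packed_high alone.

How it is judged (in metres and radians):
On the way, in this order (a step that is already met when the one before it is completed fails the run):
1. one loose case set square on the empty place and released (((horizontal distance between case_a and carrier_place below 0.012 m and z of case_a in the frame of carrier_place between -0.005 and 0.005 m and angle between the y axis of case_a and the y axis of carrier, either way round below 0.14 rad and angle between the z axis of case_a and the z axis of carrier, either way round below 0.1 rad and contact force between the fingers and case_a below 0.1 N and linear speed of case_a below 0.03 m/s) or (horizontal distance between case_b and carrier_place below 0.012 m and z of case_b in the frame of carrier_place between -0.005 and 0.005 m and angle between the y axis of case_b and the y axis of carrier, either way round below 0.14 rad and angle between the z axis of case_b and the z axis of carrier, either way round below 0.1 rad and contact force between the fingers and case_b below 0.1 N and linear speed of case_b below 0.03 m/s))), for 0.2 s.
2. the other loose case set square on top of it and released, the carrier still down (((horizontal distance between case_a and carrier_place below 0.012 m and z of case_a in the frame of carrier_place between -0.005 and 0.005 m and angle between the y axis of case_a and the y axis of carrier, either way round below 0.14 rad and angle between the z axis of case_a and the z axis of carrier, either way round below 0.1 rad and horizontal distance between case_b and case_a below 0.01 m and z of case_b in the frame of case_a between 0.029 and 0.039 m and angle between the y axis of case_b and the y axis of case_a, either way round below 0.14 rad and angle between the z axis of case_b and the z axis of case_a, either way round below 0.1 rad) or (horizontal distance between case_b and carrier_place below 0.012 m and z of case_b in the frame of carrier_place between -0.005 and 0.005 m and angle between the y axis of case_b and the y axis of carrier, either way round below 0.14 rad and angle between the z axis of case_b and the z axis of carrier, either way round below 0.1 rad and horizontal distance between case_a and case_b below 0.01 m and z of case_a in the frame of case_b between 0.029 and 0.039 m and angle between the y axis of case_a and the y axis of case_b, either way round below 0.14 rad and angle between the z axis of case_a and the z axis of case_b, either way round below 0.1 rad)) and height (world z) of carrier below 0.01 m and contact force between the fingers and case_a below 0.1 N and contact force between the fingers and case_b below 0.1 N), for 0.2 s.
3. the loaded carrier hangs from the handle, clear of the bench, steady and level, for two seconds (((horizontal distance between case_a and carrier_place below 0.012 m and z of case_a in the frame of carrier_place between -0.005 and 0.005 m and angle between the y axis of case_a and the y axis of carrier, either way round below 0.14 rad and angle between the z axis of case_a and the z axis of carrier, either way round below 0.1 rad and horizontal distance between case_b and case_a below 0.01 m and z of case_b in the frame of case_a between 0.029 and 0.039 m and angle between the y axis of case_b and the y axis of case_a, either way round below 0.14 rad and angle between the z axis of case_b and the z axis of case_a, either way round below 0.1 rad) or (horizontal distance between case_b and carrier_place below 0.012 m and z of case_b in the frame of carrier_place between -0.005 and 0.005 m and angle between the y axis of case_b and the y axis of carrier, either way round below 0.14 rad and angle between the z axis of case_b and the z axis of carrier, either way round below 0.1 rad and horizontal distance between case_a and case_b below 0.01 m and z of case_a in the frame of case_b between 0.029 and 0.039 m and angle between the y axis of case_a and the y axis of case_b, either way round below 0.14 rad and angle between the z axis of case_a and the z axis of case_b, either way round below 0.1 rad)) and y of packed_low in the frame of carrier below -0.08 m and z of packed_low in the frame of carrier below 0.014 m and horizontal distance between packed_low and carrier below 0.112 m and horizontal distance between packed_high and packed_low below 0.015 m and z of packed_high in the frame of packed_low between 0.029 and 0.039 m and height (world z) of carrier between 0.06 and 0.16 m and angle between carrier's own z axis and vertical below 0.09 rad and linear speed of carrier below 0.03 m/s and angular speed of carrier below 0.2 rad/s and contact force between the fingers and carrier above 3 N and contact force between carrier and tall_box below 0.1 N and contact force between carrier and flask_front below 0.1 N and contact force between carrier and flask_left below 0.1 N and contact force between carrier and beaker below 0.1 N and contact force between carrier and jar below 0.1 N and contact force between carrier and spatula below 0.1 N and distance of carrier from where it was at the start of the episode below 0.2 m and contact force between the fingers and case_a below 0.1 N and contact force between the fingers and case_b below 0.1 N and contact force between the fingers and packed_low below 0.1 N and contact force between the fingers and packed_high below 0.1 N), for 2 s.
At the end, for the whole second after the job is handed in: Carrier in the fingers 60-160 mm above the bench, tilt under 0.09 rad, at rest, under 0.2 m from its start, touching no bystander; one loose case flat within 12 mm of the place, the other on it within 10 mm, both within 0.14 rad of square; packed pair in place within 15 mm; fingers touch no case (all of step 3); the arm keeps its last pose, push and grip.
It fails at once if a bystander is shifted by more than 30 mm (distance of any of tall_box, flask_front, flask_left, beaker, jar, spatula from where it was at the start of the episode above 0.03 m).
It fails at once if a bystander is knocked over (angle between any of tall_box, flask_front, flask_left, beaker, jar's own z axis and vertical above 0.5 rad).
It fails at once if a case is dropped (falls free of fingers and carrier faster than 0.6 m/s) ((contact force between the fingers and case_a below 0.1 N and linear speed of case_a above 0.6 m/s and contact force between case_a and carrier below 0.1 N) or (contact force between the fingers and case_b below 0.1 N and linear speed of case_b above 0.6 m/s and contact force between case_b and carrier below 0.1 N)).
It fails at once if the carrier is tipped by more than 0.25 rad (angle between carrier's own z axis and vertical above 0.25 rad).
It also fails if it takes over 67 s, if anything falls off the work surface, if the arm or the gripper's body presses on something with over 40 N, if the wrist force passes 120 N, or if a joint passes its speed limit or range.

### The arm

A 6-joint arm with a two-finger parallel gripper is mounted at the origin on the work surface. World frame = base frame: x ahead of the robot, y to its left, z up, the work surface at z = 0. Lengths are in mm, angles in rad, forces in N, time in s.
With the tool pointing down it reaches from about 350 to 875 mm from the base axis. Payload 4.2 kg.
Tool frame: the origin (TCP) lies midway between the tips of the shut fingers; the grasp point (between the pads) lies 19 mm behind it; z points along the fingers, y is the line along which they close (so a half turn about z gives the same grasp; the last joint's range is limited). The gripper opens to 85 mm and grips with 20 to 120 N. Pads are 22 mm wide; open, the fingers measure 114 mm over their backs; the gripper's body (76 mm by 85 mm) begins 54 mm behind the grasp point. The pads swing forward as they close: fully open they stand 13 mm farther back than shut.
Start: joints at [1.44, 0.385, 0.008, 0, -1.194, -0.259], TCP at [237.469, 578.107, 231.312] pointing down, gripper open.
Joint ranges: [-3.14, 3.14], [-1.21, 2.06], [-1.07, 1.41], [-3.16, 2.05], [-2.99, -0.16], [-3.1, 3.1]. Speed limits (rad/s): [2.79, 2.79, 3.14, 3.14, 3.14, 3.14].

### API

Orientations are given as a unit quaternion [x, y, z, w].
In Python, from plant import manip gives the robot as it stands. Calls block until the motion is done:
- manip.goto(position, orientation): joint-space move of the TCP to a pose.
- manip.move_l(position, rot=None, feed=150, guard=None): straight line of the TCP; rot=None keeps the orientation; feed is the mean speed in mm/s. With guard (N) it stops when the force on the tool has changed by that much, and returns True; else False.
- manip.movej(angles): joint-space move.
- manip.move_gripper(opening, grip_force=None): opening from 0.0 (shut) to 1.0 (fully open); grip_force is the grip in N (None keeps the last); returns when the fingers have stopped.
- manip.dwell(seconds).
- manip.solve_ik(position, orientation): joint angles nearest the present ones, or None.
- manip.grab_frame(name): name is "scene" or "top" or "wrist"; returns a dict with "color" (400x640x3 uint8, red, green, blue), "vfov" (degrees; the focal length in pixels is half the picture's height over the tangent of half this angle, whatever the lens; pixels are square), "cx", "cy" (the principal point, pixels), "world_to_cam" (4x4, takes a point from world to camera coordinates); the wrist camera has in their place "hand_eye" (4x4, takes a point from camera to tool coordinates, whose origin is the TCP and whose axes are the flange's). Camera axes: x right, y down, z forward; pixel columns grow to the right and rows downward; lengths in mm; the calibration is good to about 2 mm. The wrist camera is an equidistant fisheye: a pixel r from the principal point sees the ray r / f radians off the axis. A picture is of the moment at which its call begins: read the wrist's pose just before it. There is no depth.
A pose or a line that the arm cannot do raises manip.MotionError and nothing moves.
- manip.close_job(): hands the job in; it is judged then, once.
Readings, each from a call of its own:
- manip.read_clock(): time.
- manip.read_qpos(): joint angles.
- manip.read_joint_velocities(): joint speeds.
- manip.read_tau(): joint torques, N m.
- manip.read_tcp_pos(): TCP position.
- manip.read_tool_rot(): TCP orientation.
- manip.read_wrist_force(): force on the tool from outside, world axes, zero at the start.
- manip.read_torque(): the same for the moment, N m.
- manip.read_width(): opening from 0.0 (shut) to 1.0 (fully open).
- manip.read_grasp_force(): force on a finger pad.
Only numpy, scipy, OpenCV 4.12 (cv2) and the standard library are available. Lean on these libraries where they do the work, as an engineer would, in place of code of your own. Each camera call takes 0.05 s, during which the arm holds its last target. There are 200 camera calls.

## Working session

There is one attempt and no reset: what is moved stays moved. The work goes in short steps, each a Python script; the robot and the scene stay as the last script left them, time stands still between calls to the robot, and variables do not carry over. Pictures are saved under pics/ and viewed, at most 10 in all, crops included, and the job is handed in when it is done.

```bash
mkdir -p pics; ls
python3 - <<'E'
from plant import manip
import cv2,numpy as np
for n in("scene","top"):
    f=manip.grab_frame(n); cv2.imwrite(f"pics/{n}0.png",f["color"][:,:,::-1]); print(n,f["vfov"],f["cx"],f["cy"],np.round(f["world_to_cam"],3).tolist())
print(manip.read_clock(),manip.read_tool_rot())
E
```

```text
pics
scene 47.23848899193391 320.9619290666397 208.18857551396567 [[0.117, 0.993, 0.017, -72.282], [0.677, -0.068, -0.732, -290.846], [-0.726, 0.097, -0.681, 1685.628], [0.0, 0.0, 0.0, 1.0]]
top 52.60933473492514 312.46137723255896 193.15901422920393 [[0.011, -1.0, 0.022, 6.584], [-0.998, -0.013, -0.066, 521.64], [0.066, -0.021, -0.998, 1190.243], [0.0, 0.0, 0.0, 1.0]]
0.1 [ 9.81045470e-01 -1.93775074e-01 -1.21690549e-04  9.95809722e-04]
```

View pics/top0.png

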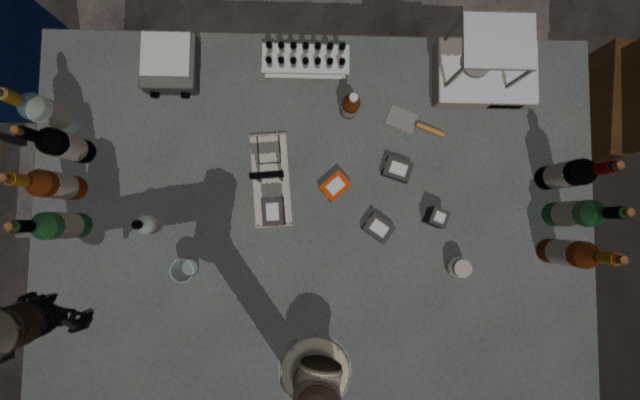

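View pics/scene0.png

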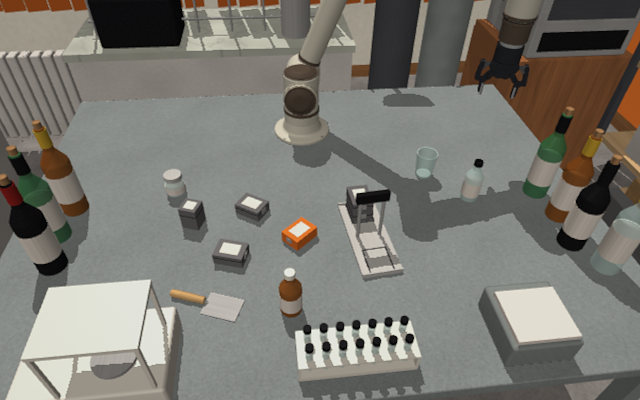

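The top view shows two low grey cases at (397,167) and (378,227). The tall box is at (437,216): it is narrower and stands high in the scene view. The orange decoy is at (335,185). The carrier is at (270,180), with the packed pair at (272,211) and the empty place at (268,150). An enlarged crop and label measurement will confirm this.

```bash
cat > h.py <<'E'
from plant import manip
import cv2,numpy as np
from scipy.spatial.transform import Rotation as R
def fx(f): return 200/np.tan(np.radians(f["vfov"]/2))
def rays(f,px,tcp=None,rot=None):
    """origin, unit directions (world) for pixels"""
    px=np.atleast_2d(px).astype(float); F=fx(f)
    d=(px-[f["cx"],f["cy"]])/F
    if "hand_eye" in f:
        r=np.linalg.norm(d,axis=1)+1e-12
        d=np.c_[d*(np.sin(r)/r)[:,None],np.cos(r)]
        T=np.eye(4);T[:3,:3]=R.from_quat(rot).as_matrix();T[:3,3]=tcp
        M=T@f["hand_eye"]
    else:
        d=np.c_[d,np.ones(len(d))]; M=np.linalg.inv(f["world_to_cam"])
    return M[:3,3],d@M[:3,:3].T
def plane(f,px,z,tcp=None,rot=None):
    o,d=rays(f,px,tcp,rot); return o+d*((z-o[2])/d[:,2])[:,None]
def rect(pts):
    """centre, size (long,short), yaw of long side, from world points"""
    (c,s,a)=cv2.minAreaRect(np.float32(pts[:,:2]))
    a=np.radians(a)
    if s[0]<s[1]: s=s[::-1]; a+=np.pi/2
    return np.array(c),s,(a+np.pi/2)%np.pi-np.pi/2
def down(yaw):
    """tool pointing down, closing line (tool y) at world angle yaw"""
    y=np.array([np.cos(yaw),np.sin(yaw),0]);z=np.array([0,0,-1.]);x=np.cross(y,z)
    return R.from_matrix(np.c_[x,y,z]).as_quat()
def wrist():
    t=np.array(manip.read_tcp_pos());q=manip.read_tool_rot();return manip.grab_frame("wrist"),t,q
E
python3 - <<'E'
from h import *
f=manip.grab_frame("top");c=f["color"]
cr=c[125:245,240:460];cv2.imwrite("pics/crop.png",cv2.resize(cr[:,:,::-1],None,fx=3.6,fy=3.6,interpolation=cv2.INTER_CUBIC))
h=cv2.cvtColor(c,cv2.COLOR_RGB2HSV)
m=((h[...,2]>185)&(h[...,1]<40)).astype(np.uint8)
n,l,st,ce=cv2.connectedComponentsWithStats(m)
for i in range(1,n):
    x,y=ce[i]
    if 240<x<460 and 90<y<280 and st[i,4]>20:
        p=np.argwhere(l==i)[:,::-1]
        for z in(34,70,76):
            w=plane(f,p,z);print(ce[i].round(1),st[i,4],z,w.mean(0).round(0)[:2],rect(w)[1:])
for n,p,z in[("amber",(350,100),130),("orange",(335,185),34),("jar",(460,268),70),("handle",(266,175),165),("spat",(402,119),0),("decklow",(272,229),20),("deckhigh",(268,132),20)]:
    print(n,plane(f,p,z).round(0))
E
```

```text
amber [[772. -85. 130.]]
orange [[545. -53.  34.]]
jar [[ 310. -408.   70.]]
handle [[558. 138. 165.]]
spat [[ 755. -260.    0.]]
decklow [[414. 131.  20.]]
deckhigh [[703. 149.  20.]]
```

View pics/crop.png

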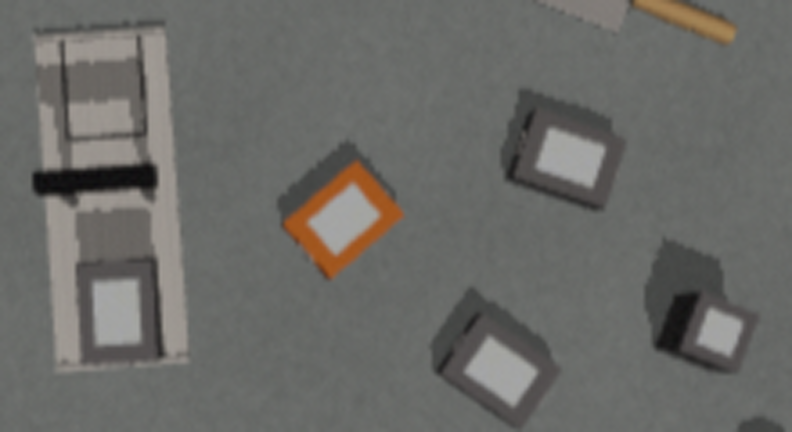

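Confirmed in the crop: the two cases are at crop pixels (570,155) and (500,370), low and 60x80. The tall box is at (720,332), small and dark-sided. The orange decoy is at (345,218). The empty place is the outlined rectangle at (103,88), and the packed pair is at (118,312). Next I look closely with the wrist camera.

Run:
```python
from h import *
f=manip.grab_frame("top")
A=plane(f,(398.3,168),34)[0];B=plane(f,(378.9,227.8),34)[0];P=plane(f,(268.6,149.4),8)[0];H=plane(f,(240+95/3.6,125+180/3.6),165)[0];K=plane(f,(240+117/3.6,125+312/3.6),76)[0];T=plane(f,(440,217.2),70)[0]
print(A,B,P,H,K,T)
ims=[]
for i,(n,p,z) in enumerate([("P",P,330),("A",A,230),("B",B,230)]):
    try: manip.goto([p[0]-40 if n!="P" else 560,p[1],z],down(np.pi/2 if n!="P" else 0.05))
    except Exception as e: print(n,e);continue
    w,t,q=wrist();np.savez(f"w{n}.npz",color=w["color"],t=t,q=q,he=w["hand_eye"],v=w["vfov"],cx=w["cx"],cy=w["cy"])
    ims.append(w["color"]);print(n,t.round(1),manip.read_clock(),manip.read_qpos())
print(np.round(w["hand_eye"],3),w["vfov"])
cv2.imwrite("pics/w1.png",cv2.resize(np.vstack([ims[0],np.hstack([cv2.resize(i,(320,200)) for i in ims[1:]])])[:,:,::-1],(640,600)))
```

```text
[ 598.54300828 -240.66172747   34.        ] [ 420.99710392 -182.97115708   34.        ] [652.88003287 146.81603486   8.        ] [557.82367499 137.34084805 165.        ] [463.79344814 126.46556787  76.        ] [ 453.80249383 -351.75826304   70.        ]
P [559.9 147.2 329.8] 2.7167 [ 5.36758983e-01  2.54696678e-01  6.45412520e-02 -4.47678782e-05
 -1.38092453e+00  2.65534705e+00]
A [ 558.6 -240.5  230.1] 6.1667 [-1.40660160e-01  3.56980835e-01 -3.75408057e-02  2.01667343e-05
 -1.17612746e+00 -1.42975240e+00]
B [ 381.8 -183.1  230.8] 6.9917 [-5.99638117e-02  3.38263274e-02 -4.52197173e-01  4.60425056e-04
 -1.08318579e+00 -1.51071317e+00]
[[-1.00000e-03 -9.56000e-01 -2.92000e-01  7.38850e+01]
 [ 1.00000e+00 -1.00000e-03  1.00000e-03  2.88000e-01]
 [-2.00000e-03 -2.92000e-01  9.56000e-01 -1.42473e+02]
 [ 0.00000e+00  0.00000e+00  0.00000e+00  1.00000e+00]] 65.70646984690485
```

View pics/w1.png

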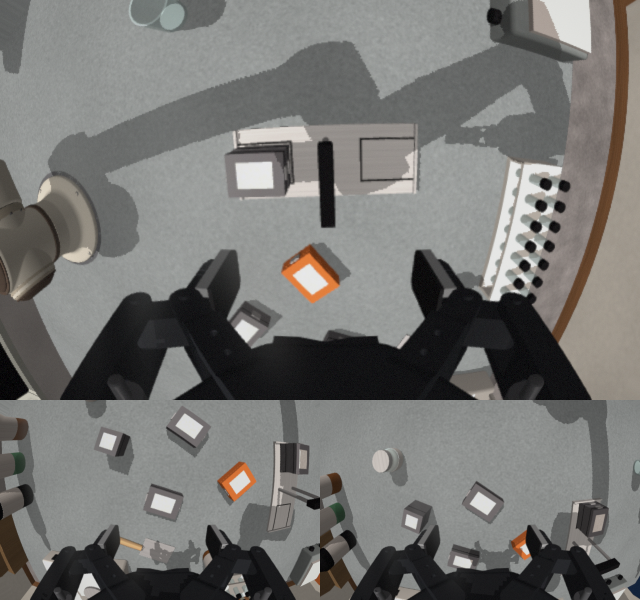

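The wrist views show the carrier's empty place, outlined at about (360..414,138..181), the handle bar at (326,142..227) and the packed label at (254,176). Cases A and B each sit near (326,204) in their own views. Now I measure them.

```bash
cat >> h.py <<'E'
def load(n):
    d=np.load(n); return dict(color=d["color"],vfov=float(d["v"]),cx=float(d["cx"]),cy=float(d["cy"]),hand_eye=d["he"]),d["t"],d["q"]
def comp(mask,near):
    n,l,st,ce=cv2.connectedComponentsWithStats(mask.astype(np.uint8))
    i=min((i for i in range(1,n) if st[i,4]>60),key=lambda i:np.hypot(*(ce[i]-near)))
    return np.argwhere(l==i)[:,::-1]
def label(f,t,q,near,z,thr=150):
    h=cv2.cvtColor(f["color"],cv2.COLOR_RGB2HSV)
    p=comp((h[...,2]>thr)&(h[...,1]<50),near)
    return p,rect(plane(f,p,z,t,q))
E
python3 - <<'E'
from h import *
for n in "AB":
    f,t,q=load(f"w{n}.npz")
    for thr in (150,175): p,r=label(f,t,q,(326,204),34,thr);print(n,len(p),p.mean(0),r)
    g=cv2.cvtColor(f["color"],cv2.COLOR_RGB2HSV);m=g[...,2]<115;print(g[204,290:370:4,2])
f,t,q=load("wP.npz");g=f["color"].max(2)
p,r=label(f,t,q,(254,176),76);print("packed",len(p),r)
m=np.zeros_like(g,bool);m[130:190,352:422]=g[130:190,352:422]<75
p=np.argwhere(m)[:,::-1];print(len(p),p.min(0),p.max(0));print("outline",rect(plane(f,p,8,t,q)));print(g[160,352:422],g[130:190,390])
m=np.zeros_like(g,bool);m[132:235,312:340]=g[132:235,312:340]<45
p=comp(m,(326,185));print("bar",len(p),p.min(0),p.max(0),rect(plane(f,p,165,t,q)),[plane(f,[p[:,0].mean(),y],165,t,q)[0].round(1) for y in (p[:,1].min(),p[:,1].max())])
E
```

```text
A 1337 [325.68362004 206.62228871] (array([ 599.08288574, -239.00387573]), (51.34825134277344, 37.0997428894043), np.float64(1.2499230991697727))
A 1279 [325.72478499 206.65519937] (array([ 599.11688232, -239.0617218 ]), (50.04669189453125, 36.25926971435547), np.float64(1.2479608820786026))
[130 111 112 113 221 224 225 221 222 221 221 222 224 221 221 169 110 111
 111 116]
B 1335 [325.25692884 206.53707865] (array([ 422.85473633, -182.27871704]), (51.12633514404297, 36.96424865722656), np.float64(0.966272874100687))
B 1269 [325.28447597 206.60914106] (array([ 423.02230835, -182.25926208]), (50.028594970703125, 35.95734786987305), np.float64(0.9667881957716173))
[112 113 112 203 223 222 222 223 222 222 222 222 223 222 219 132 114 110
 111  98]
packed 1031 (array([466.00900269, 128.64160156]), (51.868560791015625, 37.694305419921875), np.float64(0.06659916324653548))
142 [360 138] [413 180]
outline (array([654.81628418, 148.05374146]), (82.8251953125, 65.97254180908203), np.float64(0.07515313263813983))
[148 148 148 147 148 146 140 114  65  74 118 146 148 146 147 147 147 147
 148 148 147 149 149 148 147 148 148 149 148 149 149 149 147 149 148 147
 150 149 149 149 150 149 149 148 149 148 149 148 149 149 149 149 147 155
 191 215 219 220 219 219 216 188 187 206 196 153 113 119 155 157] [146 147 149 149 150 150 141  83  54 113 143 149 151 151 152 150 149 150
 149 148 146 150 149 151 151 149 148 149 150 147 149 150 150 147 149 146
 146 150 147 148 151 151 149 149 149 148 147 146 132  61  81 126 148 151
 160 194 218 219 220 220]
bar 1157 [318 141] [334 226] (array([561.63659668, 142.54286194]), (90.69952392578125, 14.207615852355957), np.float64(-1.4847089121887853)) [array([559.2, 187.7, 165. ]), array([563.8,  97.4, 165. ])]
```

```bash
python3 - <<'E'
from h import *
YC=0.085-np.pi/2
manip.goto([640,147,250],down(YC)); manip.dwell(0.15)
f,t,q=wrist();np.savez("wP2.npz",color=f["color"],t=t,q=q,he=f["hand_eye"],v=f["vfov"],cx=f["cx"],cy=f["cy"])
cv2.imwrite("pics/p2.png",f["color"][:,:,::-1]);print(manip.read_qpos().round(2) if hasattr(manip.read_qpos(),'round') else manip.read_qpos(),manip.read_clock())
A=[599.1,-239.0];a=1.249-np.pi/2
manip.goto([*A,150],down(a)); manip.dwell(0.1)
manip.move_l([*A,0],feed=120,guard=12)
print(manip.read_tcp_pos(),manip.read_wrist_force())
manip.move_gripper(0.0,40); print(manip.read_width(),manip.read_grasp_force())
manip.move_l([*A,235],feed=150)
print(manip.read_width(),manip.read_grasp_force(),manip.read_clock(),manip.read_qpos())
f,t,q=wrist();cv2.imwrite("pics/gA.png",f["color"][:,:,::-1])
E
python3 -c "
import cv2,numpy as np
a=cv2.imread('pics/p2.png');b=cv2.imread('pics/gA.png');cv2.imwrite('pics/c2.png',cv2.resize(np.vstack([a,b[:, :]]),(480,600)))"
```

```text
[ 0.47  0.43  0.12  0.   -1.27  1.18] 9.4833
[ 599.75413308 -239.11636998    0.91751063] [ 0.67400585 -0.3330969   0.45490959]
0.6954359471913554 44.86805856227875
0.6981676479250734 44.50500190258026 14.6167 [-1.29235060e-01  4.17641319e-01  6.58105098e-02 -3.61741584e-04
 -1.22113895e+00  2.94901511e+00]
```

View pics/c2.png

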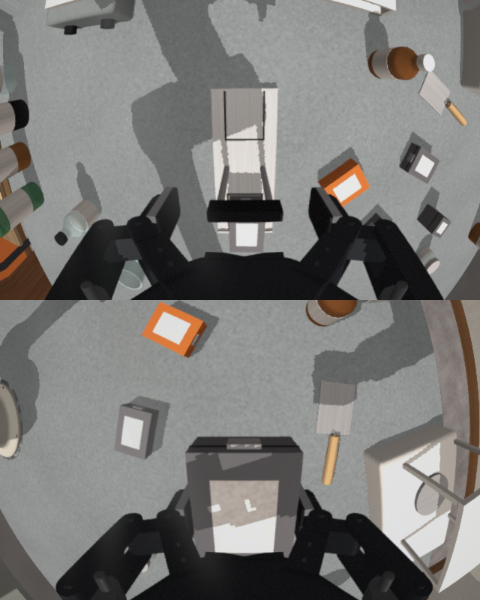

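The place view shows the outline at about (326,153), full-image pixels, with the handle below it at (326,281). Case A is held squarely, and case B is untouched. Refining the place position.

Run:
```python
from h import *
f,t,q=load("wP2.npz");g=f["color"].max(2)
m=np.zeros_like(g,bool);m[112:200,288:364]=g[112:200,288:364]<85
p=comp(cv2.dilate(m.astype(np.uint8),np.ones((2,2))),(326,153))
print(len(p),p.min(0),p.max(0),rect(plane(f,p,8,t,q)))
m=np.zeros_like(g,bool);m[262:292,270:385]=g[262:292,270:385]<40
p=comp(m,(326,275));print("bar",p.min(0),p.max(0),rect(plane(f,p,165,t,q)),rect(plane(f,p[p[:,1]<np.median(p[:,1])],165,t,q)))
# deck outer edge at far end
e=g[100:270,326]; print(e[::3])
for y in (130,150): print(y,g[y,276:376])
```

```text
356 [298 122] [352 187] (array([654.02502441, 148.37356567]), (83.45943450927734, 67.83816528320312), np.float64(0.08723560322058521))
bar [277 266] [376 291] (array([572.9786377 , 140.82408142]), (86.97667694091797, 26.288969039916992), np.float64(-1.4864753869398353)) (array([579.8416748 , 141.17419434]), (83.67659759521484, 12.557577133178711), np.float64(-1.486816113434175))
[109 106 110 108 107 108 144 151 151 152 151 151 151 151 150 151 151 148
 149 150 150 150 148 149 169 222 223 222 196 153 223 224 224 224 224 226
 225 226 227 226 227 228 227 187 148 147 148 149 146 147 145 147 143  64
  56  80  11]
130 [106 108 110 109 112 127 145 153 153 152 149 151 153 151 149 150 153 157
 156 154 152 139  91  50  80 124 148 155 156 155 155 153 153 153 153 154
 153 151 149 151 153 156 156 154 155 154 150 153 152 153 151 153 154 155
 153 152 149 150 153 155 152 150 152 154 153 152 152 153 153 152 151 151
 152 148 123  80  82 156 218 225 225 225 225 226 227 226 224 224 221 222
 223 223 225 215 186 164 162 161 157 155]
150 [109 108 105 106 106 115 133 147 153 151 150 147 150 151 148 150 149 151
 153 154 151 151 130  50  48 121 145 151 151 152 153 152 152 150 150 154
 153 151 148 147 152 152 153 151 152 152 149 152 153 150 149 153 152 153
 151 152 148 149 149 153 151 149 151 153 152 151 152 149 152 153 150 150
 148 146 112  67  62 104 153 213 224 226 226 226 229 226 224 224 224 223
 224 226 223 202 161 157 157 155 156 157]
```

Run:
```python
from h import *
P=[654.2,148.3];q0=down(0.086-np.pi/2)
manip.goto([*P,240],q0)
manip.move_l([*P,26],feed=150);manip.dwell(0.2)
g=manip.move_l([*P,5],feed=25,guard=4)
print("guard",g,manip.read_tcp_pos(),manip.read_wrist_force(),manip.read_clock())
manip.move_gripper(1.0);manip.dwell(.1)
manip.move_l([*P,250],feed=200);manip.dwell(.15)
f,t,q=wrist();cv2.imwrite("pics/pA.png",f["color"][:,:,::-1]);np.savez("wP3.npz",color=f["color"],t=t,q=q,he=f["hand_eye"],v=f["vfov"],cx=f["cx"],cy=f["cy"])
p,r=label(f,t,q,(326,190),42);print(len(p),p.mean(0),r,manip.read_clock())
```

```text
guard True [654.06830068 148.29630436   8.90698133] [0.47592551 0.68149044 3.9078033 ] 18.65
1280 [324.9796875 170.8203125] (array([653.82623291, 149.05628967]), (48.41360855102539, 35.13701248168945), np.float64(0.08443850177243184)) 20.6917
```

View pics/pA.png

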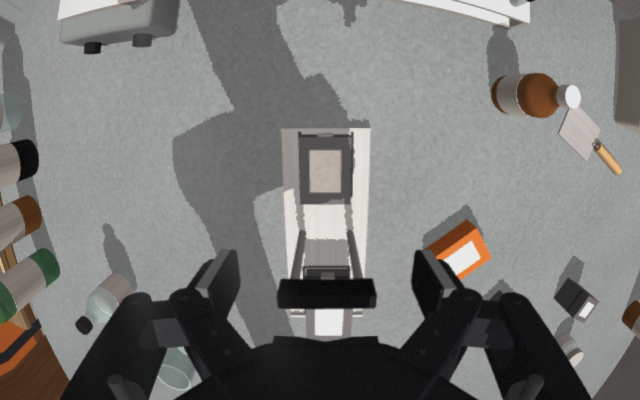

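Case A sits squarely within the outline at (326,170), well within tolerance. Next is case B.

Run:
```python
from h import *
B=[423.0,-182.3];P=[653.9,148.7];q0=down(0.086-np.pi/2)
manip.goto([*B,150],down(0.966-np.pi/2));manip.dwell(.1)
manip.move_l([*B,0],feed=120,guard=12);print(manip.read_tcp_pos())
manip.move_gripper(0.0,40);print(manip.read_width(),manip.read_grasp_force())
manip.move_l([*B,240],feed=170);print(manip.read_width(),manip.read_clock())
manip.goto([*P,250],q0)
manip.move_l([*P,62],feed=150);manip.dwell(.2)
g=manip.move_l([*P,38],feed=25,guard=4);print("guard",g,manip.read_tcp_pos(),manip.read_wrist_force())
manip.move_gripper(1.0);manip.dwell(.1)
manip.move_l([*P,280],feed=200);manip.dwell(.15)
f,t,q=wrist();cv2.imwrite("pics/pB.png",f["color"][:,:,::-1])
p,r=label(f,t,q,(326,170),76);print(len(p),p.mean(0),r)
# look back for the handle, with the tool over it
manip.goto([560,141,330],down(0.086));manip.dwell(.15)
f,t,q=wrist();cv2.imwrite("pics/hB.png",f["color"][:,:,::-1])
g=f["color"].max(2);m=np.zeros_like(g,bool);m[110:260,300:352]=g[110:260,300:352]<45
p=comp(m,(326,185));print("bar",p.min(0),p.max(0),rect(plane(f,p,165,t,q)))
for n in((254,176),(390,160)):
    p,r=label(f,t,q,n,76,130);print(len(p),p.mean(0),r)
print(manip.read_clock(),manip.read_qpos())
a=cv2.imread("pics/pB.png");cv2.imwrite("pics/c3.png",cv2.resize(np.vstack([a,f["color"][:,:,::-1]]),(480,600)))
```

```text
[ 423.54177073 -182.33917177    0.5424214 ]
0.697512889044685 44.10387575626373
0.695624455140719 25.6417
guard True [653.80729862 148.67942059  42.77210376] [-0.56471886 -0.21618392  3.98230184]
1301 [324.94926979 171.48731745] (array([652.74603271, 149.68275452]), (49.26901626586914, 34.829410552978516), np.float64(0.09656641254097664))
bar [320 136] [333 220] (array([561.56481934, 142.41873169]), (88.5589599609375, 13.749879837036133), np.float64(-1.479593529011718))
1128 [253.56914894 168.00177305] (array([465.83224487, 128.65197754]), (53.67593765258789, 38.350830078125), np.float64(0.06283187221326614))
1051 [395.79733587 164.82397716] (array([653.78265381, 148.86701965]), (51.65011978149414, 37.85633850097656), np.float64(0.09445748024087797))
33.0417 [ 5.26924553e-01  2.52519307e-01  6.11923216e-02 -1.45685216e-05
 -1.37999778e+00  2.70030102e+00]
```

View pics/c3.png

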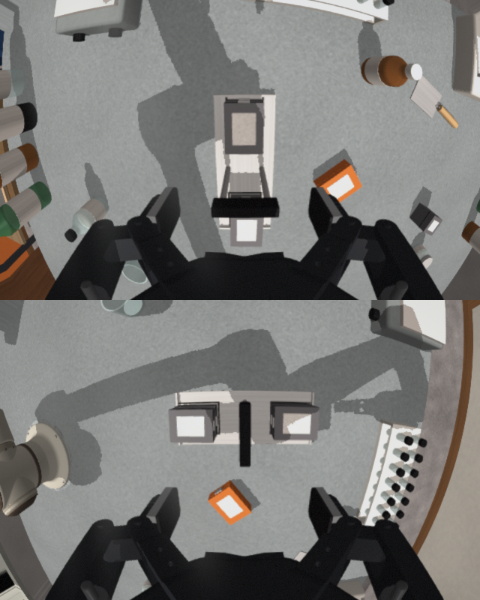

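Both pairs are stacked flush: the labels are at (652.7..653.8, 149) and the place at (654.2, 148.3). Next I grip the handle and lift.

Run:
```python
from h import *
H=[560.5,141.0];
manip.goto([*H,240],down(0.086));manip.dwell(.1)
manip.move_l([*H,131],feed=100,guard=12);print(manip.read_tcp_pos(),manip.read_wrist_force())
manip.move_gripper(0.4);manip.move_gripper(0.0,110);manip.dwell(.3)
print(manip.read_width(),manip.read_grasp_force(),manip.read_wrist_force(),manip.read_torque())
t=manip.read_tcp_pos()
manip.move_l([t[0],t[1],t[2]+10],feed=15)
manip.move_l([t[0],t[1],t[2]+103],feed=45)
manip.dwell(.5);print(manip.read_tcp_pos(),manip.read_width(),manip.read_grasp_force(),manip.read_wrist_force(),manip.read_torque(),manip.read_clock())
s=manip.grab_frame("scene")["color"][:,:,::-1]
cv2.imwrite("pics/l.png",cv2.resize(s[60:310,200:560],None,fx=2.2,fy=2.2))
```

```text
[561.00450282 141.21732222 131.77119017] [ 0.10261692 -0.21780857  0.11765854]
0.171418819142972 107.81791090965271 [ 1.72623672 -0.25164424  1.70537523] [ 0.04210772 -0.22043865  0.11673041]
[560.83994785 141.12131615 234.28785911] 0.1653549257534524 107.41800785064697 [ 0.2442406  -0.21122103 -7.20397164] [-0.00388177  0.01883806 -0.02491523] 39.5333
```

View pics/l.png

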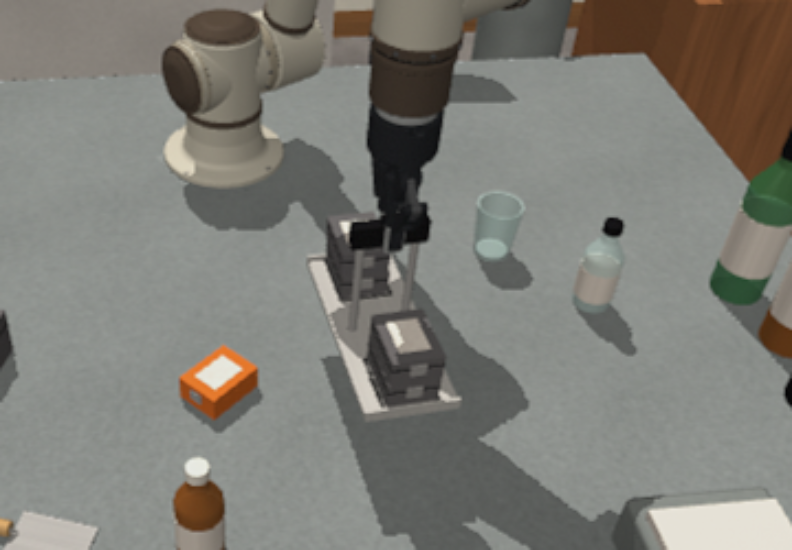

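The carrier hangs level about 10 cm up with both stacks intact: the near stack is at crop (405,360) and the far one at (357,260). I'll hold it, then hand in.

Run:
```python
from h import *
manip.dwell(3.5);print(manip.read_tcp_pos(),manip.read_width(),manip.read_wrist_force(),manip.read_clock())
print(manip.close_job())
```

```text
[560.85266522 141.12492348 234.25229464] 0.17602838599173298 [ 0.80879518  0.69753547 -6.91737632] 43.0833
the job is handed in; nothing more can be done
None
```

The job is handed in at 43 s of the 67 s allowed: both loose cases are stacked square on the empty place, and the arm is still holding the loaded carrier level about 10 cm above the bench. No verdict came back from the judge.

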